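# Start the stool-seat bolt square

## Robot

A 7-joint arm with a two-finger parallel gripper is mounted at the origin on the work surface. World frame = base frame: x ahead of the robot, y to its left, z up, the work surface at z = 0. Lengths are in mm, angles in rad, forces in N, time in s.
With the tool pointing down it reaches from about 425 to 925 mm from the base axis. Payload 6.8 kg.
Tool frame: the origin (TCP) lies at the very end of the fingers, on their centre line; the grasp point (between the pads) lies 19 mm behind it (r.pinch_z is the distance from the TCP to the grasp point, in mm); z points along the fingers, x is the direction in which the jaws open and shut, and the axes are right-handed (so a half turn about z gives the same grasp; the last joint's range is limited). The gripper opens to 85 mm and grips with 20 to 120 N. Pads are 22 mm wide; open, the fingers measure 114 mm over their backs; the gripper's body (76 mm by 85 mm) begins 54 mm behind the grasp point. The pads swing forward as they close: fully open they stand 13 mm farther back than shut.
Start: joints at [1.133, 0.477, 0.022, 1.555, -0.011, 1.109, -0.083], TCP at [218.611, -638.637, 231.308] pointing down, gripper open.
Joint ranges: [-2.96, 2.96], [-0.34, 2.1], [-1.41, 1.46], [0.24, 2.44], [-1.37, 4.51], [0.17, 1.92], [-2.96, 2.96]. Speed limits (rad/s): [2.39, 2.39, 3.14, 3.14, 3.14, 3.14, 3.14].

## Interface

Orientations are given as a rotation vector (axis times angle).
In Python, from bench import r gives the robot as it stands.
- The arm moves only by the tool move_arm, never from a script. Its argument "targets" is one flat list of numbers, 6 for each row, row after row: the shift along the world's x, y, z in m, then the turn, a rotation vector about the world's x, y, z in degrees. In form: [dx, dy, dz, rx, ry, rz, dx, dy, dz, rx, ry, rz, ...]. A call has exactly 5 rows; each row is the pose to reach, as a shift and turn from the pose commanded when the call began; what a row does not reach only later rows make up. A row lasts 1/10 s, in which the tool goes at most 50 mm and 8.59 degrees, less where a joint would pass 70% of its speed; a pose out of reach is approached as far as the arm can. A call with a gripper value outside its range is refused whole. "gripper" is the opening in per cent of the stroke, from 0 (shut) to 100 (fully open), set as the call begins (left out, the last holds). The fingers move at their own pace and stop on an object; "squeeze" is the grip in N (left out, the last holds). Time passes only in rows, so rows that repeat a pose let the fingers close, or fill a call up. It gives the time, the measured TCP pose, the force and the opening at its end, in the units of the state.
- r.read_state(): the state, without advancing time (a new reading comes with each control period).
- r.camera(name): name is "scene" or "top" or "wrist"; returns a dict with "pixels" (384x512x3 uint8, red, green, blue), "fx", "fy", "cx", "cy" (pixels), "world_to_cam" (4x4, takes a point from world to camera coordinates). Camera axes: x right, y down, z forward; pixel columns grow to the right and rows downward; lengths in mm; the calibration is good to about 2 mm. A picture is of the moment at which its call begins. There is no depth.
- r.finish_job(): hands the job in, once; it reports no verdict.
The state is a dict: "t": time; "joint_positions": joint angles; "qd": joint speeds; "joint_torque": joint torques, N m; "ee_pos": TCP position; "orientation": TCP orientation; "ft_force": force on the tool from outside, world axes, zero at the start; "ft_torque": the same for the moment, N m; "grip_width": opening from 0.0 (shut) to 1.0 (fully open).
Only numpy, scipy, OpenCV 4.12 (cv2) and the standard library are available. Lean on these libraries where they do the work, as an engineer would, in place of code of your own. Each camera call takes 0.05 s, during which the arm holds its last target. There are 200 camera calls.

## Task

Take the T-handled socket key from its wooden block and set it over the square head of the bolt that leans in the stool seat. With the key bring the bolt upright, and push it straight down the last few millimetres until it stops firmly on the insert's thread, all before any turning; then, pushing steadily with about 15 N and never hard, turn it clockwise (seen from above) about a quarter turn so that its thread starts square. Let go and leave the key standing upright on the bolt's head; leave everything else alone.

Things in the scene. Friction and masses are not known exactly. Their poses are not given: they have to be found in the camera images.
- key_handle (a point): Centre of the wooden crossbar of the loose T-handled socket key (0.25 kg, 92 mm tall), upright at the start in the pocket of a low wooden block (25 mm high; its mouth starts 5 mm above the table). The bar is 80 mm along the key's x, 26 mm along y and 32 mm high: pinch it across y from above. z points up the shank (radius 8 mm). Below: a square steel socket 32 mm wide and 28 mm tall.
- key_mouth (a point): Centre of the key's open lower end, 76 mm straight below the handle's centre, with the key's axes. The socket is a square hole 22 mm wide, sides parallel to the key's x and y, 20 mm deep; the lowest 6 mm flare to about 25 mm as a lead-in. A fully seated key has its mouth 20 mm below the top of the bolt's head.
- insert (a point): Centre of the threaded insert (flat steel ring, 32 mm across) in the top face of the fixed plywood stool seat (300 mm square, rounded corners, lying level on battens, top face 45 mm above the table). The bolt stands in it and rocks about a point 0 to 5 mm below this one; the screw axis is the vertical through it. Three other inserts already hold flush bolts.
- bolt_head (a point): Centre of the top of the steel bolt's square head (20 mm square, sides along its x and y, 12 mm tall; shank radius 6 mm). z points up along the bolt; the insert lies 40 to 56 mm below on the bolt's axis. It starts leaning 7 to 13 degrees to any side, stays where it is put, and about 2 N sideways rocks it. It is 1.5 to 12 mm (unseen) proud of the thread: a 6 N push slides it down to a hard stop.
- bolt (a joint): Angle in rad by which the bolt has been turned clockwise seen from above, 0 at the start. It turns stiffly (0.06 N m). There is about 0.1 rad of play between head and socket.
There are look-alikes about, which are no part of the job. Leave any purple or white look-alike of the part that bears key_handle alone.

How it is judged:
By the outcome, as a careful person would: the job done as asked, in the order asked, and still so for the second after the job is handed in, with the robot touching nothing.
It also fails if it takes over 64 s, if anything falls off the work surface, if the arm or the gripper's body presses on something with over 40 N, if the wrist force passes 120 N, or if a joint passes its speed limit or range.

## Working session

There is one attempt and no reset: what is moved stays moved. The work goes in short steps, Python scripts to look and compute and a tool call to move; the robot and the scene stay as the last step left them, time stands still between calls to the robot, and variables do not carry over. Pictures are saved under pics/ and viewed, about 8 in all and at most 12, crops included, and the job is handed in when it is done.

Besides the shell and the picture viewer there is one more tool, called after "Call:" as name(argument=value, ...) on one line, values as JSON. move_arm: Moves the arm, as the interface text tells. Its arguments: {"type":"object","properties":{"targets":{"type":"array","items":{"type":"number"}},"gripper":{"type":"number"},"squeeze":{"type":"number"}},"required":["targets"]}

```bash
ls; mkdir -p pics; python3 - <<'E'
from bench import r
import cv2,numpy as np
s=r.read_state();print({k:np.round(v,3) for k,v in s.items()},r.pinch_z)
ims=[]
for n in("scene","top","wrist"):
    c=r.camera(n);np.savez(f"pics/{n}0.npz",**c)
    cv2.imwrite(f"pics/{n}0.png",c["pixels"][:,:,::-1]);print(n,c["fx"],c["fy"],c["cx"],c["cy"],np.round(c["world_to_cam"],3).tolist())
E
```

```text
pics
{'t': np.float64(0.0), 'joint_positions': array([ 1.133,  0.478,  0.022,  1.556, -0.012,  1.109, -0.083]), 'qd': array([-0.001,  0.   ,  0.001,  0.001, -0.   , -0.   , -0.   ]), 'joint_torque': array([-1.0000e-03, -5.9645e+01,  1.6070e+00, -2.8119e+01,  1.2000e-02,
        9.0000e-03,  0.0000e+00]), 'ee_pos': array([ 218.389, -638.061,  230.324]), 'orientation': array([-2.555e+00,  1.826e+00,  2.000e-03]), 'ft_force': array([-0.595,  0.681, -0.284]), 'ft_torque': array([ 0.036, -0.069,  0.002]), 'grip_width': np.float64(0.999)} 18.700000000000003
scene 366.83222047212877 366.83222047212877 254.04369592536315 189.63628008409162 [[0.694, 0.72, -0.003, -317.979], [0.468, -0.455, -0.758, -86.047], [-0.547, 0.524, -0.653, 1092.982], [0.0, 0.0, 0.0, 1.0]]
top 439.9901024810301 439.9901024810301 254.4667266586903 200.54582149215324 [[-0.094, -0.996, 0.005, 95.599], [-0.974, 0.09, -0.208, 408.246], [0.207, -0.024, -0.978, 983.831], [0.0, 0.0, 0.0, 1.0]]
wrist 318.61984449687935 318.61984449687935 257.1174536813853 188.4475433237015 [[0.324, -0.946, -0.002, -673.751], [-0.904, -0.31, 0.295, -38.618], [-0.28, -0.094, -0.955, 378.821], [0.0, 0.0, 0.0, 1.0]]
```

View pics/scene0.png

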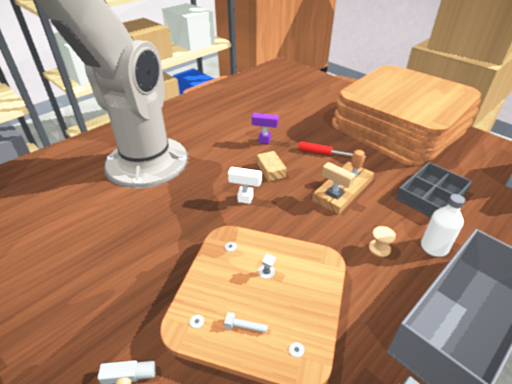

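View pics/top0.png

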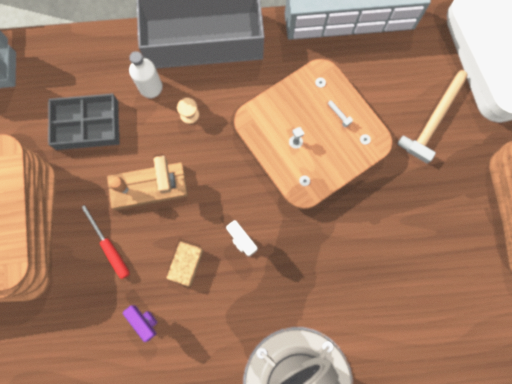

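Scene view: a wooden T-bar sits in the wooden block at scene (340,175) / top (163,174). The look-alikes are purple at scene (265,122) / top (140,323), and white at scene (245,182) / top (241,238). The wooden mushroom knob at scene (382,238) and the loose bolt at scene (245,325) are not candidates. The leaning bolt is at scene (267,265) / top (297,136). I choose the wooden T-bar and check it in a close crop.

```bash
cat > h.py <<'E'
import numpy as np,cv2
def load(n): return dict(np.load(f"pics/{n}.npz"))
def ray(c,u,v):
    W=c["world_to_cam"];R=W[:3,:3];o=-R.T@W[:3,3]
    d=R.T@np.array([(u-c["cx"])/c["fx"],(v-c["cy"])/c["fy"],1]);return o,d/np.linalg.norm(d)
def onz(c,u,v,z):
    o,d=ray(c,u,v);return o+d*(z-o[2])/d[2]
def tri(*obs):
    A=np.zeros((3,3));b=np.zeros(3);L=[]
    for c,u,v in obs:
        o,d=ray(c,u,v);P=np.eye(3)-np.outer(d,d);A+=P;b+=P@o;L.append((o,P))
    p=np.linalg.solve(A,b);return p,[round(float(np.linalg.norm(P@(p-o))),1) for o,P in L]
def proj(c,p):
    q=c["world_to_cam"]@np.append(p,1);return c["fx"]*q[0]/q[2]+c["cx"],c["fy"]*q[1]/q[2]+c["cy"]
def crop(c,u,v,w,h,s):
    return cv2.resize(c["pixels"][v-h//2:v+h//2,u-w//2:u+w//2,::-1],None,fx=s,fy=s,interpolation=cv2.INTER_CUBIC)
E
python3 - <<'E'
from h import *
s=load("scene0");t=load("top0")
a=np.hstack([crop(s,345,180,80,60,5),crop(t,155,180,80,60,5)])
b=np.hstack([crop(s,265,265,80,60,5),crop(t,298,138,80,60,5)])
cv2.imwrite("pics/crop1.png",np.vstack([a,b]))
print(tri((s,340,173),(t,162,174)),tri((s,268,260),(t,298,131)))
print(tri((s,265,120),(t,137,322)),tri((s,245,178),(t,241,237)))
E
```

```text
(array([489.00844438, 262.6822865 ,  84.45983407]), [2.5, 2.5]) (array([558.47381392, -57.71433808,  89.42422317]), [1.2, 1.2])
(array([167.02416692, 330.52407976,  74.03403639]), [2.0, 2.0]) (array([328.89330146,  94.82014062,  71.26015061]), [0.9, 0.9])
```

View pics/crop1.png

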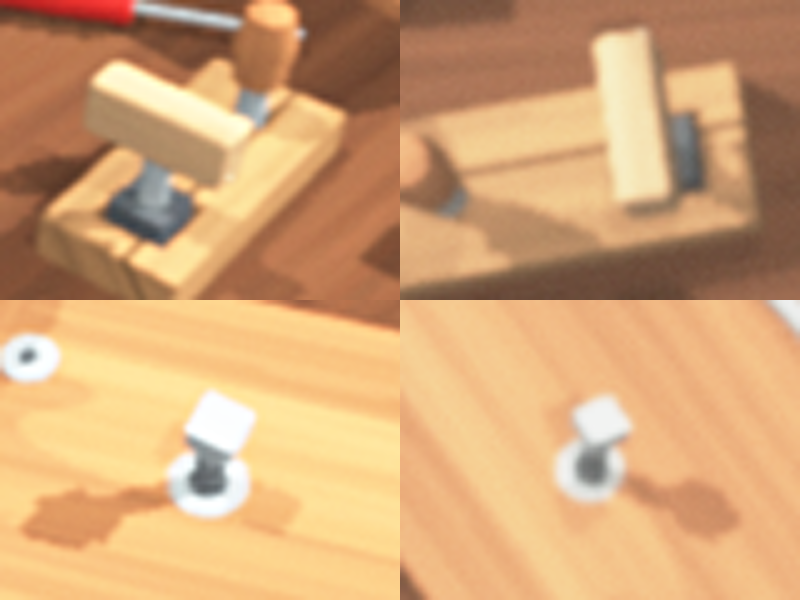

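The crop shows the bar-shaped wooden handle on a steel shank with a dark square socket in the block pocket. The tool behind it with the round handle is a different one. So the key is at about (489,263), and the bolt head is at about (558,-58,89). Next I fly over the bolt for close wrist views.

Call:
move_arm(targets=[0.022,0.042,-0.002,0,0,-1.4,0.044,0.084,-0.004,0,0,-2.8,0.066,0.126,-0.006,0,0,-4.2,0.088,0.168,-0.008,0,0,-5.6,0.11,0.21,-0.01,0,0,-7])

```text
t: 0.65
ee_pos: [329.1, -426.7, 221.1]
orientation: [-2.438, 1.981, 0.0]
ft_force: [0.8, -0.7, -0.2]
grip_width: 1.003
```

Call:
move_arm(targets=[0.022,0.042,-0.002,0,0,-1.4,0.044,0.084,-0.004,0,0,-2.8,0.066,0.126,-0.006,0,0,-4.2,0.088,0.168,-0.008,0,0,-5.6,0.11,0.21,-0.01,0,0,-7])

```text
t: 1.15
ee_pos: [439.0, -216.9, 211.3]
orientation: [2.313, -2.126, 0.0]
ft_force: [0.5, -0.5, -0.4]
grip_width: 0.999
```

Call:
move_arm(targets=[0.022,0.042,-0.004,0,0,-1.4,0.044,0.084,-0.008,0,0,-2.8,0.066,0.126,-0.012,0,0,-4.2,0.088,0.158,-0.016,0,0,-5,0.09,0.16,-0.02,0,0,-5])

```text
t: 1.65
ee_pos: [531.0, -52.5, 191.3]
orientation: [-2.226, 2.212, 0.001]
ft_force: [0.1, 0.1, -0.6]
grip_width: 1.0
```

```bash
python3 - <<'E'
from bench import r
from h import *
s=r.read_state();print({k:np.round(s[k],3) for k in("t","joint_positions","ee_pos","orientation","ft_force")})
c=r.camera("wrist");np.savez("pics/w1.npz",**c);cv2.imwrite("pics/w1.png",c["pixels"][:,:,::-1])
print(proj(c,np.array([558,-58,89])))
E
```

```text
{'t': np.float64(1.65), 'joint_positions': array([ 0.203,  0.304, -0.264,  1.922,  0.095,  0.926, -1.671]), 'ee_pos': array([530.994, -52.465, 191.328]), 'orientation': array([-2.226e+00,  2.212e+00,  1.000e-03]), 'ft_force': array([ 0.11 ,  0.07 , -0.633])}
(np.float64(265.1110933169186), np.float64(155.07562604804838))
```

View pics/w1.png

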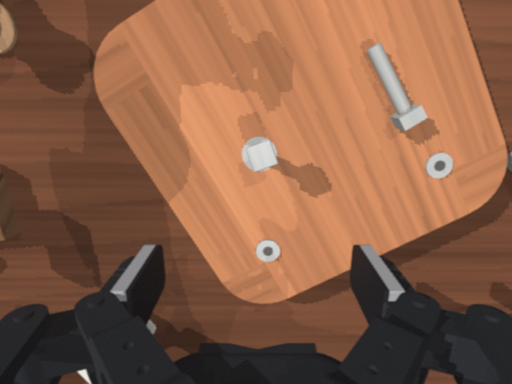

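The wrist view shows the square head at (260,155) overlapping its ring, which is partly hidden behind it. The two lower rings are flush bolts, and the loose bolt is at (395,90). I take a second view from a shifted place.

Call:
move_arm(targets=[-0.005,0.025,-0.01,0,0,0,-0.01,0.05,-0.02,0,0,0,-0.015,0.075,-0.025,0,0,0,-0.02,0.095,-0.03,0,0,0,-0.02,0.095,-0.03,0,0,0])

```text
t: 2.2
ee_pos: [507.1, 37.9, 160.7]
orientation: [2.222, -2.219, -0.003]
ft_force: [-0.3, -0.9, -0.1]
grip_width: 0.998
```

```bash
python3 - <<'E'
from bench import r
from h import *
c=r.camera("wrist");np.savez("pics/w2.npz",**c)
u,v=map(int,np.round(proj(c,np.array([558,-58,75]))));print(u,v)
a=load("w1")
cv2.imwrite("pics/crop2.png",np.hstack([crop(a,260,155,50,60,8),crop(c,u,v,50,60,8)]))
E
```

```text
394 126
```

View pics/crop2.png

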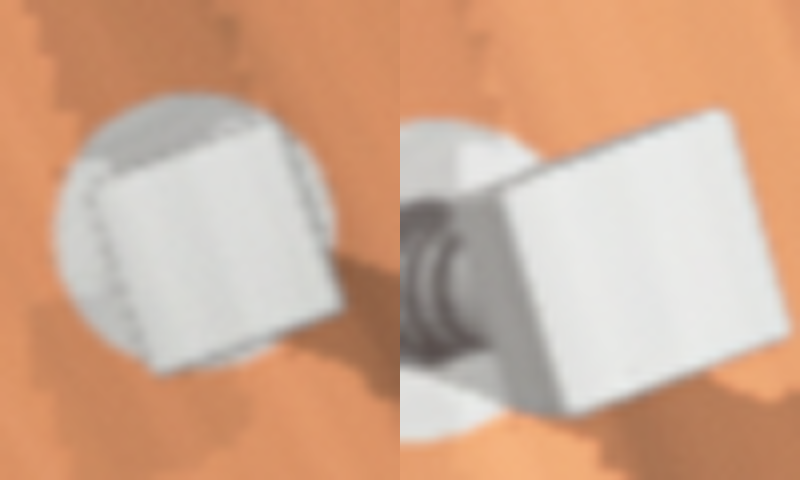

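```bash
python3 - <<'E'
from h import *
a=load("w1");b=load("w2");s=load("scene0");t=load("top0")
m=lambda U,V,ou,ov,k=8:((U+.5)/k-.5+ou,(V+.5)/k-.5+ov)
A=[m(*p,235,125) for p in((103,185),(275,122),(343,308),(158,375))]
B=[m(*p,369,96) for p in((103,190),(330,110),(390,332),(167,415))]
P=[]
for p,q in zip(A,B):
    x,e=tri((a,*p),(b,*q));P.append(x);print(np.round(x,1),e)
P=np.array(P);c=P.mean(0)
print("centre",c,"sides",[np.linalg.norm(P[i]-P[i-1]).round(1) for i in range(4)])
ex=(P[1]+P[2]-P[0]-P[3]);ey=(P[0]+P[1]-P[2]-P[3]);n=np.cross(ex,ey);n/=np.linalg.norm(n);n*=np.sign(n[2])
print("normal",n,"yaw",np.degrees(np.arctan2(ex[1],ex[0])),np.degrees(np.arctan2(ey[1],ey[0])))
u,v=m(194,231,235,125);i1=onz(a,u,v,45)
i2=onz(s,266.2,271.4,45);i3=onz(t,295.6,141.6,45)
print("insert",i1,i2,i3,tri((a,u,v),(s,266.2,271.4),(t,295.6,141.6)))
d=c-i1;print("axis",d,np.linalg.norm(d),d/np.linalg.norm(d),"lean",np.degrees(np.arccos(d[2]/np.linalg.norm(d))))
E
```

```text
[563.4 -44.2  87. ] [0.1, 0.1]
[570.1 -60.7  89.9] [0.1, 0.1]
[552.3 -67.6  91.3] [0.1, 0.1]
[545.6 -49.7  92.1] [0.0, 0.0]
centre [557.87097134 -55.54479542  90.07304236] sides [np.float64(19.3), np.float64(18.0), np.float64(19.1), np.float64(19.1)]
normal [0.14083088 0.11734527 0.98305481] yaw -68.77236519141942 19.14309941031406
insert [550.8702509 -53.2735057  45.       ] [551.29678927 -55.85778279  45.        ] [549.61486062 -54.44192244  45.        ] (array([550.29030613, -54.19172803,  42.67006575]), [0.9, 0.4, 0.6])
axis [ 7.00072044 -2.27128972 45.07304236] 45.66999005457916 [ 0.15328929 -0.04973265  0.9869291 ] lean 9.273944644079114
```

```bash
python3 - <<'E'
from h import *
from scipy.optimize import least_squares
for n,c0,lim in(("w1",(260,155),None),("w2",None,None)):
    c=load(n);u0,v0=proj(c,np.array([550.5,-54,45]))
    hsv=cv2.cvtColor(c["pixels"],cv2.COLOR_RGB2HSV)
    m=(hsv[:,:,1]<70).astype(np.uint8)
    cs,_=cv2.findContours(m,cv2.RETR_EXTERNAL,cv2.CHAIN_APPROX_NONE)
    k=max((x for x in cs if cv2.pointPolygonTest(x,(float(u0),float(v0)),True)>-3),key=cv2.contourArea)[:,0,:]
    P=np.array([onz(c,u,v,45)[:2] for u,v in k])
    # keep points about a ring radius from current guess, iterate
    g=np.array([550.5,-54.,15.5])
    for tol in(4,2,1.5,1):
        d=np.abs(np.hypot(*(P-g[:2]).T)-g[2]);Q=P[d<tol]
        g=least_squares(lambda x:np.hypot(*(Q-x[:2]).T)-x[2],g,loss="soft_l1").x
    print(n,len(k),len(Q),g)
E
```

```text
w1 100 92 [550.51519356 -53.34640532  15.69683012]
w2 167 86 [550.66476136 -53.12860786  15.76951069]
```

Ring fits from both wrist views agree, giving insert (550.6,-53.3) at z=45. The head centre is (557.9,-55.5,90), so the lean is about 9° toward +x and slightly -y. Head yaw is about 20° (mod 90). Next is the key.

Call:
move_arm(targets=[-0.01,0.04,0.01,0,0,0,-0.02,0.08,0.02,0,0,0,-0.03,0.12,0.03,0,0,0,-0.04,0.165,0.03,0,0,0,-0.046,0.18,0.03,0,0,0])

```text
t: 2.75
ee_pos: [462.5, 219.4, 192.4]
orientation: [-2.221, 2.218, 0.0]
ft_force: [-0.5, 0.4, 1.0]
grip_width: 0.999
```

```bash
python3 - <<'E'
from bench import r
from h import *
c=r.camera("wrist");np.savez("pics/k1.npz",**c);print(r.read_state()["ee_pos"],proj(c,np.array([489,263,84])))
E
```

```text
[461.61630237 220.16908204 192.09124948] (np.float64(202.9723405055456), np.float64(154.0868568384139))
```

Call:
move_arm(targets=[0.0,0.03,0,0,0,0,0,0.06,0,0,0,0,0,0.09,0,0,0,0,0,0.09,0,0,0,0,0,0.09,0,0,0,0])

```text
t: 3.3
ee_pos: [463.7, 304.5, 191.1]
orientation: [2.217, -2.225, 0.001]
ft_force: [0.4, -1.0, -0.9]
grip_width: 0.998
```

```bash
python3 - <<'E'
from bench import r
from h import *
c=r.camera("wrist");np.savez("pics/k2.npz",**c);a=load("k1")
print(r.read_state()["ee_pos"],r.read_state()["orientation"])
o=[]
for n,c in(("k1",a),("k2",c)):
    u,v=map(int,np.round(proj(c,np.array([489,263,75]))));print(n,u,v);o.append(crop(c,u,v,100,140,4))
cv2.imwrite("pics/crop3.png",np.hstack(o))
E
```

```text
[463.73226187 303.83728901 191.03398174] [ 2.21551232e+00 -2.22559821e+00  1.86470281e-03]
k1 205 152
k2 308 153
```

View pics/crop3.png

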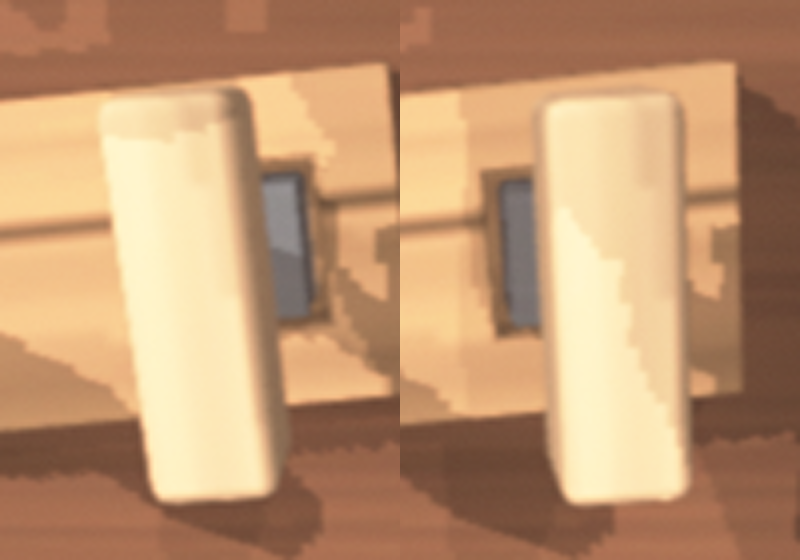

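```bash
python3 - <<'E'
from h import *
a=load("k1");b=load("k2")
m=lambda U,V,ou,ov,k=4:((U+.5)/k-.5+ou,(V+.5)/k-.5+ov)
A=[m(*p,205-50,152-70) for p in((108,95),(235,92),(268,495),(150,498))]
B=[m(*p,308-50,153-70) for p in((145,98),(280,97),(288,498),(168,500))]
P=[]
for p,q in zip(A,B):
    x,e=tri((a,*p),(b,*q));P.append(x);print(np.round(x,1),e)
P=np.array(P);print("centre",P.mean(0),[np.linalg.norm(P[i]-P[i-1]).round(1) for i in range(4)])
d=P[0]+P[1]-P[2]-P[3];print("yaw",np.degrees(np.arctan2(d[1],d[0])))
# outlines on z=97
for c,X in((a,A),(b,B)):
    Q=np.array([onz(c,*x,97) for x in X]);d=Q[0]+Q[1]-Q[2]-Q[3];print(Q.mean(0),np.degrees(np.arctan2(d[1],d[0])),np.round(Q,1)[:,:2].tolist())
# socket top corners (k1 right side, k2 left side), collar top z=5+28=33
for c,o,L in((a,(155,82),((302,172),(312,318))),(b,(258,83),((100,180),(110,330)))):
    print([np.round(onz(c,*m(*p,*o),33),1) for p in L])
E
```

```text
[526.5 276.9  86.4] [0.1, 0.1]
[527.  252.4  90.4] [0.4, 0.4]
[450.8 247.8  98.4] [0.1, 0.1]
[450.1 271.2  97.7] [0.1, 0.1]
centre [488.59152759 262.06892715  93.21450324] [np.float64(77.5), np.float64(24.8), np.float64(76.7), np.float64(23.4)]
yaw 3.8217728568000076
[488.70663683 261.3091051   97.        ] 2.4186889058015817 [[527.1, 274.4], [527.6, 251.5], [450.4, 248.0], [449.7, 271.4]]
[488.49318505 262.61976575  97.        ] 4.930319672438125 [[526.9, 278.1], [527.0, 253.8], [450.2, 247.5], [449.9, 271.1]]
[array([507. , 245.2,  33. ]), array([472.3, 243.6,  33. ])]
[array([505.2, 280.7,  33. ]), array([469.5, 277.6,  33. ])]
```

The crop shows the bar top nearly along world x with yaw about 3.8°, and the dark socket seated on both sides. The key is at (488.6, 261.9), upright with its top at about 97, and the socket corners agree with the bar centre. I move over it.

Call:
move_arm(targets=[0.01,-0.018,-0.01,0,0,1.3,0.02,-0.036,-0.02,0,0,2.6,0.026,-0.0445,-0.04,0,0,3.9,0.026,-0.0445,-0.06,0,0,3.9,0.026,-0.0445,-0.06,0,0,3.9])

```text
t: 3.85
ee_pos: [488.0, 257.8, 129.0]
orientation: [2.286, -2.147, -0.0]
ft_force: [-0.9, -0.2, -0.7]
grip_width: 1.0
```

Call:
move_arm(targets=[0,0,0,0,0,0,0,0,0,0,0,0,0,0,0,0,0,0,0,0,0,0,0,0,0,0,0,0,0,0])

```text
t: 4.35
ee_pos: [488.7, 262.1, 131.8]
orientation: [-2.294, 2.146, -0.0]
ft_force: [-0.7, -0.0, -0.6]
grip_width: 0.997
```

```bash
python3 - <<'E'
from bench import r
from h import *
for i in range(3):
    c=r.camera("wrist");s=r.read_state();print(s["t"],s["ee_pos"],s["orientation"],s["ft_force"],np.round(proj(c,np.array([488.6,261.9,97])),1))
np.savez("pics/k3.npz",**c)
hsv=cv2.cvtColor(c["pixels"],cv2.COLOR_RGB2HSV);cv2.imwrite("pics/k3.png",c["pixels"][:,:,::-1])
E
```

```text
4.4 [488.70079089 262.05266203 131.65421783] [-2.29361117e+00  2.14606785e+00 -3.63654893e-04] [ 0.76822482 -0.41736943 -0.28262181] [257.9 221.5]
4.45 [488.64082836 262.00888088 131.52580576] [-2.29384277e+00  2.14617474e+00 -2.88444614e-04] [ 0.68800337 -1.20069361 -0.62488607] [257.8 221.5]
4.5 [488.62790777 261.95837717 131.43874373] [-2.29387232e+00  2.14633603e+00 -1.98163783e-04] [ 0.03618997 -0.14361079  0.17419599] [257.7 221.4]
```

View pics/k3.png

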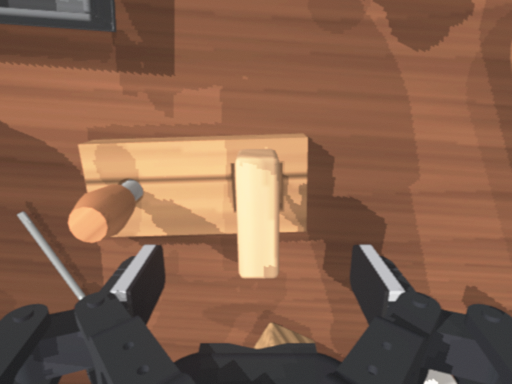

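The bar is centred at (258,215) between the pads and aligned. The round-handled tool is at (100,210), clear of the left finger. I descend and grip.

Call:
move_arm(targets=[0,0,-0.02,0,0,0,0,0,-0.04,0,0,0,0,0,-0.058,0,0,0,0,0,-0.066,0,0,0,0,0,-0.066,0,0,0])

```text
t: 5.0
ee_pos: [487.9, 261.5, 64.3]
orientation: [2.292, -2.145, -0.001]
ft_force: [-0.4, 0.0, -0.7]
grip_width: 1.001
```

Call:
move_arm(targets=[0,0,0,0,0,0,0,0,0,0,0,0,0,0,0,0,0,0,0,0,0,0,0,0,0,0,0,0,0,0])

```text
t: 5.5
ee_pos: [488.8, 261.9, 65.6]
orientation: [-2.293, 2.146, -0.0]
ft_force: [0.7, 0.0, -1.0]
grip_width: 1.0
```

Call:
move_arm(targets=[0,0,0,0,0,0,0,0,0,0,0,0,0,0,0,0,0,0,0,0,0,0,0,0,0,0,0,0,0,0], gripper=0, squeeze=80)

```text
t: 6.0
ee_pos: [488.7, 261.9, 65.5]
orientation: [-2.294, 2.147, -0.0]
ft_force: [-0.3, 0.1, 2.1]
grip_width: 0.292
```

Call:
move_arm(targets=[0,0,0,0,0,0,0,0,0,0,0,0,0,0,0,0,0,0,0,0,0,0,0,0,0,0,0,0,0,0])

```text
t: 6.5
ee_pos: [488.7, 261.9, 65.5]
orientation: [-2.294, 2.146, -0.0]
ft_force: [-0.7, -0.3, 4.9]
grip_width: 0.292
```

```bash
cat > st.py <<'E'
from bench import r
import numpy as np
from scipy.spatial.transform import Rotation as R
s=r.read_state();M=R.from_rotvec(s["orientation"]).as_matrix()
np.set_printoptions(precision=3,suppress=True)
print(s["t"],s["ee_pos"],"toolx yaw",np.degrees(np.arctan2(M[1,0],M[0,0])),"z",M[:,2],"F",s["ft_force"],"T",s["ft_torque"],"g",s["grip_width"]*85,"q",s["joint_positions"])
E
python3 st.py
```

```text
6.5 [488.71  261.93   65.457] toolx yaw -86.20399343382837 z [ 0.  0. -1.] F [-0.707 -0.322  4.95 ] T [-0.258  0.196  0.008] g 24.807560539818077 q [-0.319  0.523 -0.363  1.957  0.276  0.71  -2.353]
```

Call:
move_arm(targets=[0,0,0.006,0,0,0,0,0,0.015,0,0,0,0,0,0.025,0,0,0,0,0,0.04,0,0,0,0,0,0.055,0,0,0])

```text
t: 7.0
ee_pos: [488.6, 261.9, 121.7]
orientation: [-2.294, 2.146, -0.0]
ft_force: [-0.2, -0.5, -2.5]
grip_width: 0.293
```

Call:
move_arm(targets=[0,0,0.025,0,0,0,0,0,0.05,0,0,0,0,0,0.075,0,0,0,0,0,0.085,0,0,0,0,0,0.085,0,0,0])

```text
t: 7.5
ee_pos: [489.5, 262.4, 207.4]
orientation: [-2.291, 2.144, -0.002]
ft_force: [0.4, 0.1, -3.2]
grip_width: 0.292
```

Call:
move_arm(targets=[0,0,0,0,0,0,0,0,0,0,0,0,0,0,0,0,0,0,0,0,0,0,0,0,0,0,0,0,0,0])

```text
t: 8.0
ee_pos: [488.4, 261.8, 204.8]
orientation: [2.293, -2.146, -0.001]
ft_force: [-0.5, 0.3, -2.9]
grip_width: 0.293
```

```bash
python3 st.py;  python3 - <<'E'
from bench import r
from h import *
o=[]
for n,uv in(("scene",None),("wrist",None)):
    c=r.camera(n);np.savez(f"pics/l_{n}.npz",**c)
    u,v=map(int,proj(c,np.array([488.7,262,175])));print(n,u,v)
    u=min(max(u,70),441);v=min(max(v,80),303);o.append(crop(c,u,v,132,160,3))
cv2.imwrite("pics/lift.png",np.hstack(o))
E
```

```text
8.0 [488.425 261.801 204.822] toolx yaw -86.1994805449645 z [-0.001 -0.    -1.   ] F [-0.46   0.261 -2.89 ] T [ 0.009 -0.066 -0.036] g 24.896245023087545 q [-0.263  0.34  -0.42   1.852  0.164  0.985 -2.258]
scene 344 142
wrist 257 224
```

View pics/lift.png

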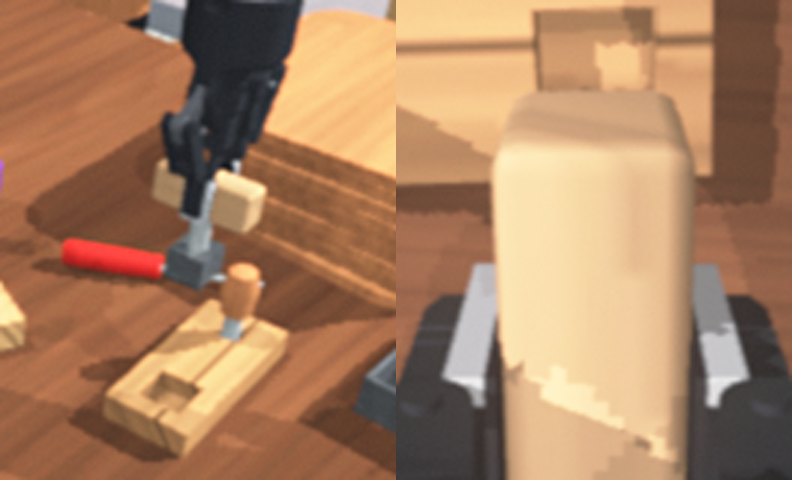

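The key is lifted straight, centred and upright in the pads, and the pocket is empty. Now I compute the aligned pre-insertion pose.

```bash
python3 - <<'E'
import numpy as np
from scipy.spatial.transform import Rotation as R
n=np.array([7.3,-2.2,47.6]);n/=np.linalg.norm(n);a=np.cross([0,0,1],n);t=a/np.linalg.norm(a)*np.arccos(n[2])
T=R.from_rotvec(t)
for f in(.25,.5,.75,1): print(np.round((R.from_rotvec(t*f)*R.from_euler('z',16.4*f,degrees=True)).as_rotvec(degrees=True),2))
h=np.array([557.9,-55.5,90.1])
for d in(25,12,6,0,-6,-12,-19):print(d,np.round(h+n*(60.5+d)-[488.6,261.9,205.3],1))
print(n)
E
```

```text
[0.73 2.15 4.1 ]
[1.62 4.26 8.2 ]
[ 2.66  6.3  12.29]
[ 3.85  8.28 16.37]
25 [  82.2 -321.3  -30.8]
12 [  80.3 -320.7  -43.6]
6 [  79.4 -320.4  -49.5]
0 [  78.5 -320.2  -55.5]
-6 [  77.6 -319.9  -61.4]
-12 [  76.6 -319.6  -67.3]
-19 [  75.6 -319.3  -74.2]
[ 0.1514311  -0.04563677  0.98741375]
```

Call:
move_arm(targets=[0.01,-0.04,0,0,0,3.3,0.02,-0.08,0,0,0,6.6,0.03,-0.12,0,0,0,9.9,0.04,-0.16,0,0,0,13.1,0.05,-0.2,0,0,0,16.4])

```text
t: 8.6
ee_pos: [538.9, 60.3, 205.4]
orientation: [-2.579, 1.794, -0.001]
ft_force: [-0.6, 0.2, -2.1]
grip_width: 0.292
```

Call:
move_arm(targets=[0.01,-0.04,-0.002,0.6,2,0,0.02,-0.08,-0.006,1.2,4,0,0.028,-0.11,-0.015,1.8,6,0,0.0322,-0.1213,-0.0308,2.63,8.7,0,0.0322,-0.1213,-0.0308,2.63,8.7,0])

```text
t: 9.1
ee_pos: [570.7, -63.2, 171.9]
orientation: [2.522, -1.77, -0.237]
ft_force: [-1.1, -0.1, -4.2]
grip_width: 0.293
```

Call:
move_arm(targets=[0,0,0,0,0,0,0,0,0,0,0,0,0,0,0,0,0,0,0,0,0,0,0,0,0,0,0,0,0,0])

```text
t: 9.6
ee_pos: [570.8, -58.9, 175.1]
orientation: [2.53, -1.763, -0.232]
ft_force: [-0.6, 0.5, -3.6]
grip_width: 0.291
```

```bash
python3 st.py;  python3 - <<'E'
from bench import r
from h import *
o=[]
for n,p in(("scene",(558,-56,95)),("top",(558,-56,95))):
    c=r.camera(n);np.savez(f"pics/p_{n}.npz",**c)
    u,v=map(int,proj(c,np.array(p)));print(n,u,v);o.append(crop(c,u,v-8,66,80,6))
cv2.imwrite("pics/pre.png",np.hstack(o))
E
```

```text
9.6 [570.83  -58.9   175.066] toolx yaw -70.0943792364874 z [-0.15   0.045 -0.988] F [-0.587  0.51  -3.624] T [-0.044 -0.245  0.019] g 24.744630535117118 q [ 0.263  0.476 -0.328  1.722  0.108  1.118 -1.314]
scene 269 257
top 297 130
```

View pics/pre.png

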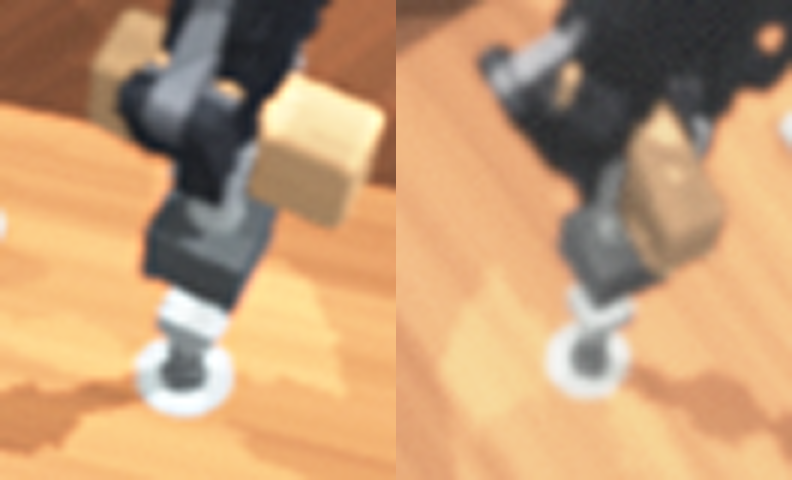

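```bash
python3 - <<'E'
from h import *
from scipy.spatial.transform import Rotation as R
M=R.from_rotvec([2.53,-1.763,-.232]).as_matrix();p=np.array([570.8,-58.9,175.1])
for n,(u0,v0) in(("scene",(269,257)),("top",(297,130))):
    c=load("p_"+n);g=lambda q:np.round([(np.array(proj(c,q))[0]-(u0-33))*6+2.5,(np.array(proj(c,q))[1]-(v0-8-40))*6+2.5],0)
    for d in(60.5,32.5):
        print(n,d,[g(p+M@np.array([16*a,16*b,d])).tolist() for a,b in((1,1),(1,-1),(-1,-1),(-1,1))])
    n_=np.array([.1514,-.0456,.987]);print("head top",[g(np.array(q)).tolist() for q in((563.4,-44.2,90),(570.1,-60.7,89.9),(552.3,-67.6,91.3),(545.6,-49.7,92))])
    print("insert",g(np.array([550.6,-53.3,45])))
E
```

```text
scene 60.5 [[142.0, 276.0], [237.0, 320.0], [279.0, 240.0], [186.0, 199.0]]
scene 32.5 [[150.0, 227.0], [248.0, 271.0], [290.0, 191.0], [195.0, 148.0]]
head top [[239.0, 292.0], [218.0, 333.0], [163.0, 310.0], [187.0, 266.0]]
insert [188. 371.]
top 60.5 [[269.0, 284.0], [229.0, 216.0], [154.0, 247.0], [193.0, 315.0]]
top 32.5 [[280.0, 245.0], [239.0, 176.0], [162.0, 207.0], [203.0, 277.0]]
head top [[173.0, 289.0], [213.0, 269.0], [237.0, 309.0], [193.0, 329.0]]
insert [189. 358.]
```

```bash
python3 - <<'E'
from h import *
for n,(u0,v0),(x0,x1,y0,y1) in(("scene",(269,257),(130,300,200,330)),("top",(297,130),(150,270,190,330))):
    c=load("p_"+n);im=crop(c,u0,v0-8,66,80,6);hsv=cv2.cvtColor(im,cv2.COLOR_BGR2HSV)
    m=((hsv[:,:,1]<75)&(hsv[:,:,2]<125)).astype(np.uint8)
    m[:y0]=0;m[y1:]=0;m[:,:x0]=0;m[:,x1:]=0
    cs,_=cv2.findContours(m,cv2.RETR_EXTERNAL,cv2.CHAIN_APPROX_NONE)
    k=max(cs,key=cv2.contourArea);h=cv2.convexHull(k)
    print(n,cv2.contourArea(k),cv2.approxPolyDP(h,5,True)[:,0].tolist())
    # insert ring
    w=((hsv[:,:,1]<45)&(hsv[:,:,2]>170)).astype(np.uint8);w[:325]=0
    cs,_=cv2.findContours(w,cv2.RETR_EXTERNAL,cv2.CHAIN_APPROX_NONE)
    k=max(cs,key=cv2.contourArea);print("ring",cv2.fitEllipse(cv2.convexHull(k)),cv2.boundingRect(k))
    cv2.drawContours(im,[h],-1,(0,0,255),1);cv2.imwrite(f"pics/m_{n}.png",im)
a=cv2.imread("pics/m_scene.png");b=cv2.imread("pics/m_top.png");cv2.imwrite("pics/m.png",np.hstack([a,b])[150:450])
E
```

```text
scene 7093.5 [[273, 210], [266, 241], [229, 309], [146, 272], [148, 231], [167, 200], [255, 200]]
ring ((187.16680908203125, 366.81890869140625), (93.09944152832031, 106.03280639648438), 51.39708709716797) (136, 325, 96, 91)
top 4498.5 [[186, 190], [210, 190], [257, 281], [212, 302], [199, 300], [167, 247]]
ring ((191.91883850097656, 357.1694641113281), (78.94168853759766, 83.7562255859375), 54.13874435424805) (151, 325, 82, 73)
```

Predicted and observed socket outlines agree in both views, symmetric about the same centre to about 1 mm. The crop shows the tilted key just above the tilted head. I slide on along the bolt axis, watching the force.

Call:
move_arm(targets=[-0.001,0.0003,-0.006,0,0,0,-0.002,0.0006,-0.013,0,0,0,-0.003,0.0009,-0.019,0,0,0,-0.0035,0.001,-0.0227,0,0,0,-0.0035,0.001,-0.0227,0,0,0])

```text
t: 10.2
ee_pos: [566.9, -58.4, 151.1]
orientation: [2.528, -1.764, -0.234]
ft_force: [0.5, -0.2, -1.3]
grip_width: 0.291
```

Call:
move_arm(targets=[0,0,0,0,0,0,-0.0003,0.0001,-0.002,0,0,0,-0.0006,0.0002,-0.004,0,0,0,-0.0009,0.0003,-0.006,0,0,0,-0.0009,0.0003,-0.006,0,0,0])

```text
t: 10.7
ee_pos: [566.4, -58.1, 145.5]
orientation: [2.529, -1.764, -0.233]
ft_force: [0.1, -0.0, -3.5]
grip_width: 0.293
```

```bash
python3 st.py
```

```text
10.7 [566.364 -58.079 145.537] toolx yaw -70.152959935633 z [-0.151  0.046 -0.987] F [ 0.073 -0.027 -3.495] T [-0.004 -0.405  0.04 ] g 24.935157681527127 q [ 0.26   0.503 -0.325  1.756  0.118  1.059 -1.323]
```

Call:
move_arm(targets=[-0.0003,0.0001,-0.002,0,0,0,-0.0006,0.0002,-0.004,0,0,0,-0.0008,0.0002,-0.005,0,0,0,-0.0008,0.0002,-0.005,0,0,0,-0.0008,0.0002,-0.005,0,0,0])

```text
t: 11.2
ee_pos: [565.6, -57.9, 140.8]
orientation: [2.529, -1.764, -0.233]
ft_force: [2.1, 0.5, -2.5]
grip_width: 0.288
```

```bash
python3 st.py
```

```text
11.2 [565.643 -57.911 140.788] toolx yaw -70.15268082608003 z [-0.151  0.046 -0.987] F [ 2.129  0.498 -2.54 ] T [-0.036 -0.35  -0.016] g 24.495585852348025 q [ 0.26   0.508 -0.325  1.761  0.12   1.05  -1.324]
```

Call:
move_arm(targets=[0,0,-0.0015,0,0,0,0,0.0001,-0.003,0,0,0,0,0.0001,-0.004,0,0,0,0,0.0001,-0.004,0,0,0,0,0.0001,-0.004,0,0,0])

```text
t: 11.7
ee_pos: [565.6, -57.9, 136.8]
orientation: [2.529, -1.764, -0.233]
ft_force: [-0.2, -0.3, -2.8]
grip_width: 0.289
```

```bash
python3 st.py; python3 - <<'E'
from bench import r
from h import *
o=[]
for n in("scene","top"):
    c=r.camera(n);np.savez(f"pics/i_{n}.npz",**c)
    u,v=map(int,proj(c,np.array((558,-56,85))));print(n,u,v);o.append(crop(c,u,v-5,66,80,6))
cv2.imwrite("pics/ins.png",np.hstack(o))
E
```

```text
11.7 [565.589 -57.853 136.779] toolx yaw -70.15523545013902 z [-0.151  0.046 -0.987] F [-0.198 -0.285 -2.79 ] T [-0.063 -0.242  0.021] g 24.580332805198857 q [ 0.259  0.513 -0.324  1.764  0.122  1.042 -1.326]
scene 269 260
top 297 132
```

View pics/ins.png

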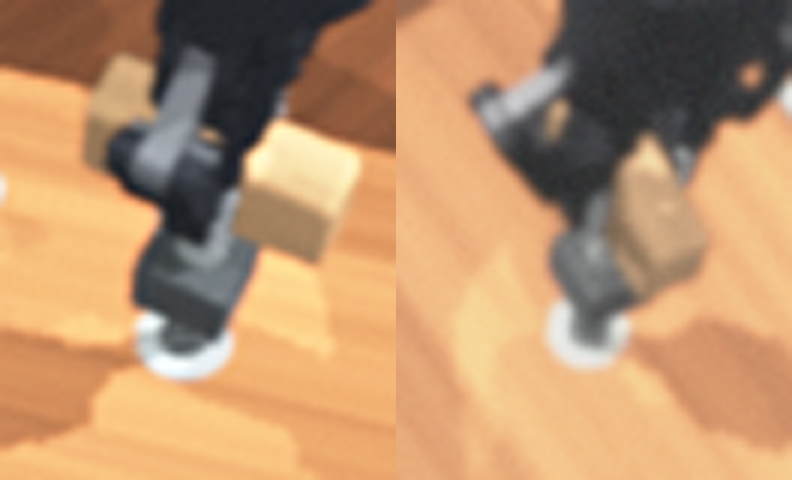

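The key surrounds the tilted head, with the socket bottom just above the ring in both views and no axial force. Now I bring it upright about the pivot, with a slight overshoot and return to take up the play.

Call:
move_arm(targets=[-0.003,0.0009,0.0005,-0.53,-1.74,0,-0.006,0.0018,0.0008,-1.05,-3.48,0,-0.009,0.0027,0.0011,-1.58,-5.22,0,-0.012,0.0036,0.0013,-2.1,-6.96,0,-0.015,0.0045,0.0013,-2.63,-8.7,0])

```text
t: 12.3
ee_pos: [551.4, -53.7, 138.6]
orientation: [-2.575, 1.797, -0.005]
ft_force: [3.5, -0.8, -3.0]
grip_width: 0.292
```

Call:
move_arm(targets=[-0.0005,0.0002,0,0,0,0,-0.001,0.0003,0,0,0,0,-0.001,0.0003,0,0,0,0,0,0,0,0,0,0,0,0,0,0,0,0])

```text
t: 12.8
ee_pos: [550.5, -53.3, 137.8]
orientation: [2.576, -1.797, -0.002]
ft_force: [-0.4, -0.4, -2.0]
grip_width: 0.291
```

```bash
python3 st.py
```

```text
12.8 [550.478 -53.297 137.764] toolx yaw -69.81125251007848 z [-0.001  0.    -1.   ] F [-0.404 -0.422 -2.038] T [-0.099 -0.186 -0.04 ] g 24.721136733935346 q [ 0.242  0.41  -0.323  1.918  0.17   0.841 -1.388]
```

Call:
move_arm(targets=[0,0,-0.001,0,0,0,0,0,-0.002,0,0,0,0,0,-0.003,0,0,0,0,0,-0.004,0,0,0,0,0,-0.0045,0,0,0])

```text
t: 13.3
ee_pos: [550.5, -53.3, 133.4]
orientation: [2.576, -1.797, -0.0]
ft_force: [-0.1, 0.1, -2.6]
grip_width: 0.292
```

Call:
move_arm(targets=[0,0,-0.0005,0,0,0,0,0,-0.001,0,0,0,0,0,-0.0015,0,0,0,0,0,-0.002,0,0,0,0,0,-0.002,0,0,0])

```text
t: 13.8
ee_pos: [550.6, -53.2, 131.7]
orientation: [-2.576, 1.797, -0.0]
ft_force: [-1.6, 0.2, 3.2]
grip_width: 0.291
```

```bash
python3 st.py
```

```text
13.8 [550.63  -53.161 131.749] toolx yaw -69.7969065331409 z [ 0.  0. -1.] F [-1.634  0.179  3.164] T [0.166 0.338 0.022] g 24.77266886083189 q [ 0.24   0.417 -0.321  1.923  0.174  0.828 -1.392]
```

The key is seated at TCP z≈131.7 with about 5.8 N, near the sliding force. I push straight down in small steps.

Call:
move_arm(targets=[0,0,-0.0004,0,0,0,0,0,-0.0008,0,0,0,0,0,-0.0012,0,0,0,0,0,-0.0016,0,0,0,0,0,-0.002,0,0,0])

```text
t: 14.3
ee_pos: [550.6, -53.0, 129.6]
orientation: [-2.577, 1.797, 0.0]
ft_force: [-2.2, 1.8, 3.0]
grip_width: 0.292
```

```bash
python3 st.py
```

```text
14.3 [550.558 -53.034 129.552] toolx yaw -69.79403242069122 z [-0.  0. -1.] F [-2.214  1.838  2.956] T [0.547 0.41  0.03 ] g 24.78507596603536 q [ 0.239  0.42  -0.32   1.925  0.176  0.824 -1.393]
```

Call:
move_arm(targets=[-0.0002,0.0002,-0.0004,0,0,0,-0.0003,0.0002,-0.0008,0,0,0,-0.0003,0.0002,-0.0012,0,0,0,-0.0003,0.0002,-0.0016,0,0,0,-0.0003,0.0002,-0.002,0,0,0])

```text
t: 14.8
ee_pos: [550.4, -53.0, 127.6]
orientation: [-2.576, 1.797, -0.0]
ft_force: [0.3, 1.5, 2.8]
grip_width: 0.293
```

```bash
python3 st.py
```

```text
14.8 [550.449 -53.01  127.64 ] toolx yaw -69.79982857703966 z [ 0.  0. -1.] F [0.273 1.474 2.79 ] T [ 0.637  0.212 -0.005] g 24.86720566028947 q [ 0.239  0.422 -0.32   1.927  0.177  0.819 -1.394]
```

Call:
move_arm(targets=[0,0.0001,-0.0004,0,0,0,0,0.0002,-0.0008,0,0,0,0,0.0002,-0.0012,0,0,0,0,0.0002,-0.0016,0,0,0,0,0.0002,-0.002,0,0,0])

```text
t: 15.3
ee_pos: [550.6, -52.9, 126.0]
orientation: [-2.576, 1.798, -0.001]
ft_force: [-1.9, 2.2, 9.0]
grip_width: 0.291
```

```bash
python3 st.py
```

```text
15.3 [550.596 -52.929 126.047] toolx yaw -69.8099586849164 z [ 0.001 -0.    -1.   ] F [-1.882  2.239  9.023] T [ 0.619  0.544 -0.006] g 24.712079142204118 q [ 0.238  0.425 -0.319  1.928  0.178  0.816 -1.396]
```

Call:
move_arm(targets=[0,0,-0.0002,0,0,0,0,0,-0.0003,0,0,0,0,0,-0.0003,0,0,0,0,0,-0.0003,0,0,0,0,0,-0.0003,0,0,0])

```text
t: 15.8
ee_pos: [550.7, -52.9, 126.0]
orientation: [-2.576, 1.798, -0.001]
ft_force: [-2.4, 2.3, 9.4]
grip_width: 0.292
```

```bash
python3 st.py
```

```text
15.8 [550.658 -52.916 126.041] toolx yaw -69.81187397056146 z [ 0.001 -0.    -1.   ] F [-2.427  2.309  9.369] T [ 0.642  0.569 -0.044] g 24.846176392609976 q [ 0.238  0.425 -0.319  1.928  0.179  0.816 -1.396]
```

Call:
move_arm(targets=[0,0,0,0,0,0,0,0,0,0,0,0,0,0,-0.0005,0,0,0,0,0,-0.0005,0,0,0,0,0,-0.0005,0,0,0])

```text
t: 16.3
ee_pos: [550.8, -52.9, 125.9]
orientation: [-2.576, 1.797, -0.002]
ft_force: [-2.9, 1.4, 11.2]
grip_width: 0.29
```

```bash
python3 st.py
```

```text
16.3 [550.833 -52.9   125.928] toolx yaw -69.8122758682366 z [ 0.001 -0.    -1.   ] F [-2.894  1.354 11.153] T [ 0.557  0.832 -0.057] g 24.612114318010722 q [ 0.237  0.425 -0.319  1.928  0.179  0.815 -1.396]
```

The bolt slid 5.6 mm to a firm stop at z≈126: more commanded depth only raises the force, which is now about 14 N. I trim the side load and push to 15 N, then start turning.

Call:
move_arm(targets=[-0.0004,0,-0.0002,0,0,0,-0.0006,0,-0.0003,0,0,0,-0.0006,0,-0.0003,0,0,0,-0.0006,0,-0.0003,0,0,0,-0.0006,0,-0.0003,0,0,0])

```text
t: 16.8
ee_pos: [550.7, -52.9, 125.9]
orientation: [-2.576, 1.797, -0.003]
ft_force: [-3.0, 1.4, 12.1]
grip_width: 0.291
```

```bash
python3 st.py
```

```text
16.8 [550.733 -52.89  125.91 ] toolx yaw -69.80913076374866 z [ 0.002 -0.    -1.   ] F [-3.031  1.405 12.108] T [ 0.611  0.58  -0.055] g 24.736166995252994 q [ 0.238  0.424 -0.319  1.929  0.179  0.813 -1.397]
```

Call:
move_arm(targets=[0,0,0,0,0,-2,0,0,0,0,0,-5,0,0,0,0,0,-8,0,0,0,0,0,-11,0,0,0,0,0,-14])

```text
t: 17.3
ee_pos: [550.9, -52.9, 125.9]
orientation: [-2.335, 2.1, -0.003]
ft_force: [-1.5, 2.2, 11.8]
grip_width: 0.29
```

```bash
python3 st.py
```

```text
17.3 [550.923 -52.939 125.908] toolx yaw -83.92416227177375 z [ 0.003 -0.    -1.   ] F [-1.533  2.231 11.817] T [0.5   0.435 0.036] g 24.631437655146545 q [ 0.193  0.418 -0.263  1.932  0.147  0.807 -1.615]
```

Call:
move_arm(targets=[0,0,0,0,0,-4,0,0,0,0,0,-8,0,0,0,0,0,-12,0,0,0,0,0,-16,0,0,-0.0001,0,0,-20])

```text
t: 17.8
ee_pos: [551.1, -53.0, 125.9]
orientation: [-1.934, 2.473, -0.003]
ft_force: [-0.7, 1.5, 11.6]
grip_width: 0.293
```

```bash
python3 st.py
```

```text
17.8 [551.128 -52.967 125.915] toolx yaw -103.96608524370173 z [ 0.003 -0.    -1.   ] F [-0.692  1.497 11.627] T [0.484 0.383 0.104] g 24.926381314187818 q [ 0.13   0.412 -0.184  1.936  0.103  0.8   -1.925]
```

Call:
move_arm(targets=[-0.0002,0,0,0,0,-4,-0.0003,0,0,0,0,-8,-0.0003,0,0,0,0,-12,-0.0003,0,-0.0001,0,0,-16,-0.0003,0,-0.0001,0,0,-20])

```text
t: 18.3
ee_pos: [551.2, -53.0, 125.9]
orientation: [-1.474, 2.77, -0.003]
ft_force: [-0.5, 1.3, 11.4]
grip_width: 0.292
```

```bash
python3 st.py
```

```text
18.3 [551.222 -53.042 125.937] toolx yaw -123.96433194667668 z [ 0.004 -0.    -1.   ] F [-0.506  1.326 11.364] T [0.462 0.175 0.088] g 24.786231242326256 q [ 0.067  0.407 -0.104  1.941  0.058  0.793 -2.234]
```

Call:
move_arm(targets=[-0.0002,0,-0.0001,0,0,-4,-0.0002,0,-0.0002,0,0,-8,-0.0002,0,-0.0003,0,0,-12,-0.0002,0,-0.0003,0,0,-16,-0.0002,0,-0.0003,0,0,-20])

```text
t: 18.8
ee_pos: [551.4, -53.2, 125.9]
orientation: [-0.97, 2.983, -0.003]
ft_force: [-1.1, 2.0, 12.0]
grip_width: 0.288
```

```bash
python3 st.py
```

```text
18.8 [551.375 -53.174 125.922] toolx yaw -143.97011829316062 z [ 0.005 -0.    -1.   ] F [-1.102  2.    12.026] T [0.374 0.107 0.058] g 24.509661734619062 q [ 0.003  0.404 -0.024  1.945  0.014  0.787 -2.542]
```

Call:
move_arm(targets=[0,0,0,0,0,-4,0,0,0,0,0,-8,0,0,0,0,0,-12,0,0,0,0,0,-16,0,0,0,0,0,-19])

```text
t: 19.3
ee_pos: [551.4, -53.3, 125.9]
orientation: [-0.465, 3.102, -0.002]
ft_force: [-0.8, 0.9, 11.8]
grip_width: 0.292
```

Call:
move_arm(targets=[0,0,0,0,0,0,0,0,0,0,0,0,0,0,0,0,0,0,0,0,0,0,0,0,0,0,0,0,0,0])

```text
t: 19.8
ee_pos: [551.4, -53.3, 125.9]
orientation: [-0.468, 3.102, -0.002]
ft_force: [-0.7, 1.2, 11.8]
grip_width: 0.289
```

```bash
python3 st.py; python3 - <<'E'
from bench import r
from h import *
o=[]
for n in("scene","top"):
    c=r.camera(n);np.savez(f"pics/e_{n}.npz",**c)
    u,v=map(int,proj(c,np.array((551,-53,75))));print(n,u,v);o.append(crop(c,u,v-5,66,80,6))
cv2.imwrite("pics/end1.png",np.hstack(o))
E
```

```text
19.8 [551.415 -53.324 125.898] toolx yaw -162.82964097805043 z [ 0.005 -0.    -1.   ] F [-0.724  1.243 11.802] T [ 0.416  0.001 -0.065] g 24.568291166279156 q [-0.058  0.404  0.052  1.95  -0.028  0.784 -2.832]
scene 267 261
top 296 136
```

View pics/end1.png

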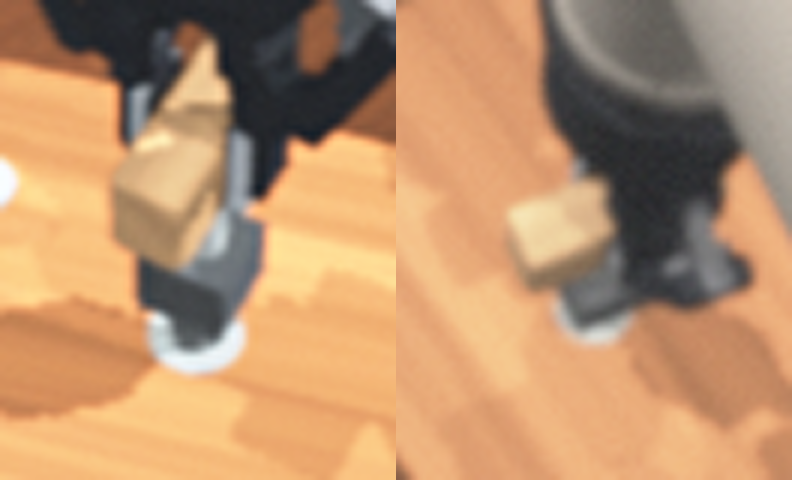

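The key stands on the head, with its bottom close above the ring in both views. It was turned 93° clockwise at a steady push of about 14 N. I unload gently before opening.

Call:
move_arm(targets=[0.0003,-0.0001,0.0004,0,0,0,0.0006,-0.0002,0.0008,0,0,0,0.001,-0.0003,0.0012,0,0,0,0.0012,-0.0003,0.0015,0,0,0,0.0012,-0.0003,0.0015,0,0,0])

```text
t: 20.4
ee_pos: [551.4, -53.4, 126.0]
orientation: [-0.469, 3.104, -0.001]
ft_force: [2.2, 1.7, 6.7]
grip_width: 0.294
```

```bash
python3 st.py
```

```text
20.4 [551.419 -53.361 126.038] toolx yaw -162.8107519082448 z [ 0.002 -0.    -1.   ] F [2.201 1.657 6.658] T [ 0.414 -0.447 -0.005] g 24.969773550883215 q [-0.058  0.405  0.052  1.948 -0.029  0.788 -2.832]
```

Call:
move_arm(targets=[0.0003,0.0001,0.0005,0,0,0,0.0006,0.0002,0.001,0,0,0,0.0009,0.0003,0.0015,0,0,0,0.0012,0.0003,0.002,0,0,0,0.0012,0.0003,0.002,0,0,0])

```text
t: 20.9
ee_pos: [550.3, -53.5, 126.6]
orientation: [0.469, -3.104, 0.0]
ft_force: [-0.1, -0.2, -3.4]
grip_width: 0.29
```

```bash
python3 st.py
```

```text
20.9 [550.332 -53.461 126.647] toolx yaw -162.82531052173582 z [-0.003 -0.001 -1.   ] F [-0.108 -0.217 -3.374] T [-0.269  0.085 -0.025] g 24.66240533345628 q [-0.058  0.405  0.052  1.946 -0.028  0.794 -2.832]
```

Call:
move_arm(targets=[0,0,-0.0003,0,0,0,0,0,-0.0006,0,0,0,0,0,-0.0008,0,0,0,0,0,-0.0008,0,0,0,0,0,-0.0008,0,0,0], squeeze=20)

```text
t: 21.4
ee_pos: [551.5, -53.0, 126.6]
orientation: [0.47, -3.106, 0.0]
ft_force: [-0.6, -1.9, -3.9]
grip_width: 0.294
```

```bash
python3 st.py
```

```text
21.4 [551.472 -53.033 126.622] toolx yaw -162.80679883198994 z [-0. -0. -1.] F [-0.6   -1.867 -3.892] T [-0.353  0.093  0.047] g 24.984176807968808 q [-0.058  0.405  0.052  1.945 -0.029  0.792 -2.832]
```

Call:
move_arm(targets=[-0.0003,-0.0002,-0.0003,0,0,0,-0.0006,-0.0003,-0.0006,0,0,0,-0.0006,-0.0003,-0.001,0,0,0,-0.0006,-0.0003,-0.001,0,0,0,-0.0006,-0.0003,-0.001,0,0,0])

```text
t: 21.9
ee_pos: [551.5, -53.1, 126.2]
orientation: [-0.47, 3.105, -0.0]
ft_force: [-0.6, -1.1, 4.0]
grip_width: 0.29
```

```bash
python3 st.py
```

```text
21.9 [551.48  -53.122 126.207] toolx yaw -162.80322746219647 z [ 0.001  0.    -1.   ] F [-0.569 -1.098  4.037] T [-0.126  0.118  0.006] g 24.652971464211056 q [-0.058  0.405  0.052  1.946 -0.029  0.79  -2.831]
```

The key is seated square with a light 6.6 N push and little side load. I open.

Call:
move_arm(targets=[0,0,0,0,0,0,0,0,0,0,0,0,0,0,0,0,0,0,0,0,0,0,0,0,0,0,0,0,0,0], gripper=100)

```text
t: 22.4
ee_pos: [551.0, -53.2, 125.6]
orientation: [0.47, -3.106, -0.0]
ft_force: [0.4, 0.5, 0.7]
grip_width: 1.0
```

Call:
move_arm(targets=[0,0,0,0,0,0,0,0,0,0,0,0,0,0,0,0,0,0,0,0,0,0,0,0,0,0,0,0,0,0])

```text
t: 22.9
ee_pos: [551.0, -53.2, 125.7]
orientation: [0.47, -3.106, 0.0]
ft_force: [1.3, -0.2, 0.3]
grip_width: 1.002
```

```bash
python3 st.py
```

```text
22.9 [551.014 -53.229 125.717] toolx yaw -162.80437809157445 z [-0. -0. -1.] F [ 1.328 -0.186  0.337] T [ 0.065 -0.043 -0.035] g 85.20877827469897 q [-0.058  0.406  0.052  1.947 -0.029  0.789 -2.831]
```

Released with no contact force. I retreat straight up and check the key from a distance.

Call:
move_arm(targets=[0,0,0.01,0,0,0,0,0,0.025,0,0,0,0,0,0.05,0,0,0,0,0,0.085,0,0,0,0,0,0.12,0,0,0])

```text
t: 23.4
ee_pos: [550.7, -53.3, 247.5]
orientation: [0.47, -3.106, 0.0]
ft_force: [0.9, -0.5, 0.0]
grip_width: 0.998
```

Call:
move_arm(targets=[0,-0.03,0.01,0,0,0,0,-0.07,0.02,0,0,0,0,-0.11,0.02,0,0,0,0,-0.14,0.02,0,0,0,0,-0.14,0.02,0,0,0])

```text
t: 23.9
ee_pos: [549.9, -199.1, 266.7]
orientation: [-0.458, 3.108, -0.005]
ft_force: [-0.7, -0.1, 0.8]
grip_width: 0.999
```

```bash
python3 st.py; python3 - <<'E'
from bench import r
from h import *
o=[]
for n in("scene","top"):
    c=r.camera(n);np.savez(f"pics/f_{n}.npz",**c)
    u,v=map(int,proj(c,np.array((551,-53,100))));print(n,u,v);o.append(crop(c,u,v,66,80,6))
    # predicted crop pixels: handle top centre, socket top, mouth, insert
    for q in((551,-53.2,158.5),(551,-53.2,93.5),(551,-53.2,65.5),(551,-53.2,45)):
        a=proj(c,np.array(q));print(q,round((a[0]-u+33)*6),round((a[1]-v+40)*6))
cv2.imwrite("pics/end2.png",np.hstack(o))
E
```

```text
23.9 [ 549.883 -199.105  266.708] toolx yaw -163.25114146657722 z [ 0.001 -0.003 -1.   ] F [-0.731 -0.069  0.834] T [-0.031  0.012  0.05 ] g 84.94026291134837 q [ 0.123  0.296  0.146  1.746 -0.044  1.102 -2.567]
scene 267 252
(551, -53.2, 158.5) 206 119
(551, -53.2, 93.5) 201 258
(551, -53.2, 65.5) 199 313
(551, -53.2, 45) 198 351
top 297 132
(551, -53.2, 158.5) 216 187
(551, -53.2, 93.5) 198 251
(551, -53.2, 65.5) 191 277
(551, -53.2, 45) 186 295
```

View pics/end2.png

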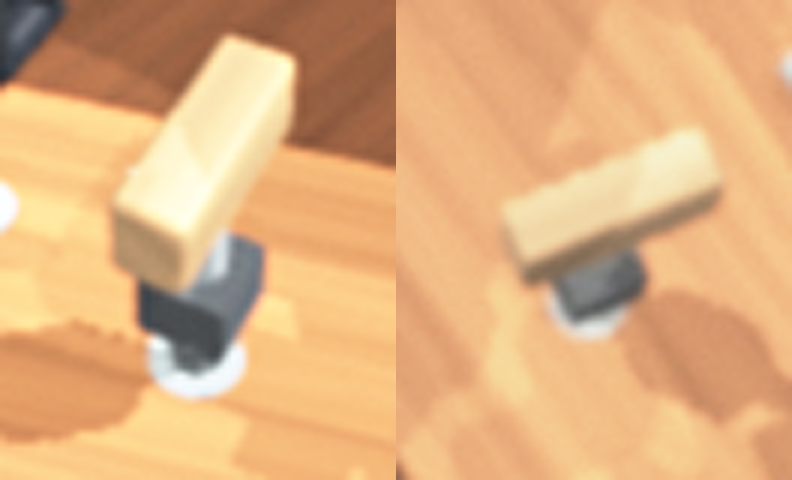

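```bash
python3 - <<'E'
from bench import r
from h import *
s=load("f_scene");t=load("f_top")
S=lambda U,V:(267-33+(U+.5)/6-.5,252-40+(V+.5)/6-.5); T=lambda U,V:(297-33+(U-400+4.5)/6-.5,132-40+(V+.5)/6-.5)
P=[]
for a,b in(((295,68),(505,205)),((235,37),(527,252)),((188,240),(690,128)),((118,207),(716,173))):
    x,e=tri((s,*S(*a)),(t,*T(*b)));P.append(x);print(np.round(x,1),e)
P=np.array(P);print("bar top",P.mean(0));print("ring",tri((s,*S(197,360)),(t,*T(590,297))))
c=r.camera("wrist");np.savez("pics/f_wrist.npz",**c);print("wrist px key top, mouth, ring",[np.round(proj(c,np.array(q))) for q in((551,-53,158),(551,-53,93.5),(551,-53,65.5),(551,-53,45))])
hsv=cv2.cvtColor(c["pixels"],cv2.COLOR_RGB2HSV)
# dark socket
u0,v0=map(int,proj(c,np.array((551,-53,79))))
m=((hsv[:,:,1]<80)&(hsv[:,:,2]<140)).astype(np.uint8);k=np.zeros_like(m);k[max(0,v0-45):v0+45,u0-45:u0+45]=1;m&=k
cs,_=cv2.findContours(m,cv2.RETR_EXTERNAL,cv2.CHAIN_APPROX_NONE)
if cs:
    q=max(cs,key=cv2.contourArea);print("socket",cv2.contourArea(q),cv2.boundingRect(q),cv2.approxPolyDP(cv2.convexHull(q),2,True)[:,0].tolist())
uu,vv=map(int,proj(c,np.array((551,-53,158))));print("bar hsv",hsv[vv,uu],"stool",hsv[vv,uu-60],hsv[vv,uu+60])
from scipy.spatial.transform import Rotation as R
E
```

```text
[550.7 -14.  153.1] [0.0, 0.0]
[530.7 -19.9 156.5] [0.4, 0.4]
[574.6 -84.7 150.6] [0.5, 0.5]
[554.4 -92.  154.3] [1.5, 1.5]
bar top [552.60664109 -52.64412083 153.65329704]
ring (array([551.29530698, -55.39325716,  43.93514001]), [0.1, 0.1])
wrist px key top, mouth, ring [array([213., 322.]), array([220., 283.]), array([223., 270.]), array([224., 261.])]
socket 400.0 (208, 256, 28, 39) [[210, 261], [223, 256], [234, 259], [234, 294], [229, 294], [208, 268]]
bar hsv [ 14 102 220] stool [ 12 133 228] [ 10 133 127]
```

```bash
python3 -c "
from bench import r
print(r.read_state()['t'],r.finish_job())"
```

```text
the job is handed in; nothing more can be done
24.05 None
```

The job is handed in at t ≈ 24 s of the 64 s allowed, with the key left standing on the bolt's head and the gripper clear of everything.

- **Finding and fitting:** I took the wooden-barred key from its block and left the purple and white look-alikes alone. I slid the key over the head along the measured lean of about 9°. Only a light side touch of about 2 N showed, and no axial contact.
- **Upright and down:** I brought the bolt upright about the insert before pushing. It slid about 5.6 mm at roughly 6 N to a firm stop. Pushing harder only raised the force, with no more than about 0.1 mm more travel.
- **Turning:** With a steady 14–15 N push I turned the key 93° clockwise, so the bolt turned somewhat less because of the play.
- **Letting go:** While unloading, the key came up about 0.6 mm for roughly a second. I reseated it at about 6.6 N with the tool vertical, then opened the gripper and moved away.

**Last checks:** The final pictures show the key standing on the bolt.
- **Lean:** Two-view measurement puts the bar's top 1.3 mm (x) and 2.8 mm (y) from above the ring's centre, which would be a lean of up to about 1.6°. That is no larger than my measuring error: the same views put the bar about 3 mm too low and the ring 2 mm off the closer wrist measurement.
- **Not measured:** I did not measure the bolt's own turn after release.

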